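# Nest the measuring cups on their pine tray

## Robot

A 7-joint arm with a two-finger parallel gripper is mounted at the origin on the work surface. World frame = base frame: x ahead of the robot, y to its left, z up, the work surface at z = 0. Lengths are in m, angles in rad, forces in N, time in s.
With the tool pointing down it reaches from about 0.425 to 0.925 m from the base axis. Payload 6.8 kg.
Tool frame: the origin (TCP) lies on the mounting face of the last link; the fingertips stand 173 mm ahead of it and the grasp point (between the pads) lies 155 mm ahead of it; z points along the fingers, y is the line along which they close (so a half turn about z gives the same grasp; the last joint's range is limited). The gripper opens to 85 mm and grips with 20 to 120 N. Pads are 22 mm wide; open, the fingers measure 114 mm over their backs; the gripper's body (76 mm by 85 mm) begins 54 mm behind the grasp point. The pads swing forward as they close: fully open they stand 13 mm farther back than shut.
Start: joints at [1.241, 0.477, 0.022, 1.555, -0.011, 1.109, -0.083], TCP at [0.148, -0.658, 0.405] pointing down, gripper open.
Joint ranges: [-2.96, 2.96], [-0.34, 2.1], [-1.41, 1.46], [0.24, 2.44], [-1.37, 4.51], [0.17, 1.92], [-2.96, 2.96]. Speed limits (rad/s): [2.39, 2.39, 3.14, 3.14, 3.14, 3.14, 3.14].

## Interface

Orientations are given as a unit quaternion [w, x, y, z].
In Python, from station import bot gives the robot as it stands. The module is installed in compiled form; this text tells all that it offers.
- The arm moves only by the shell command python3 -m pendant 'ROWS' [FORCE]. ROWS is JSON, a list of rows, each a list of 5 numbers: the finger opening in m, from 0 to 0.0854, then the shift along the tool's x, y, z in m, then the turn about the tool's z in degrees. In form: [[jaw, x, y, z, yaw], ...]. A call has 1 to 12 rows; each row shifts and turns the commanded pose from where the row before left it, along the tool's axes as they then stand; what a row does not reach is not made up. A row lasts 1/12 s, in which the tool goes at most 41.7 mm and 7.16 degrees, less where a joint would pass 70% of its speed; a pose out of reach is approached as far as the arm can. A call with a gripper value outside its range is refused whole. The fingers move at their own pace and stop on an object; FORCE is the grip in N (left out, the last holds). Time passes only in rows, so rows that do not move let the fingers close. It gives the time, the measured TCP pose, the force, the opening and the grip force at its end, in the units of the state.
- bot.get_obs(): the state, without advancing time (a new reading comes with each control period).
- bot.read_camera(name): name is "scene" or "side" or "wrist"; returns (picture, depth): 420x560x3 uint8, blue, green, red; 420x560 float32, m along the optical axis (not along the pixel's ray), 0 where there is no reading.
- bot.camera_model(name): a dict with "intrinsics" (3x3 intrinsics, pixels), "dist_coeffs" ([k1, k2, p1, p2, k3] as OpenCV has them; the pictures are not rectified), "R" (3x3) and "t" (3): a world point X has camera coordinates R X + t. Camera axes: x right, y down, z forward; pixel columns grow to the right and rows downward; lengths in m; the calibration is good to about 2 mm. A picture is of the moment at which its call begins: read the wrist's pose just before it. camera_model takes no time and is no camera call; for the wrist camera it gives the pose at the moment of the call.
- bot.hand_in(): hands the job in; it is judged then, once.
Trained networks look in the newest picture that a camera, given by its name, has taken for a name from the list of things; names that differ only in an ending like _2 or _b are one class to them, and where a whole thing is asked for, a point or a joint stands for the part that bears it (a point fixed in the world has none). Each returns a list of dicts, best first, with "score" (0 to 1); they miss things now and then, are a little off and sometimes report something else, mostly with a low value. They report only what shows in the picture. A call takes as long as a camera call. They do not tell look-alikes from the thing itself.
- bot.boxes_of(name, camera): "at" ([column, row] in pixels, amid what is visible of it).
- bot.trace(name, camera): "mask" (420x560 bool, what is visible of it) and "at" ([column, row] in pixels, amid what is visible of it).
- bot.pinpoint(name, camera): "at" ([column, row] in pixels: a listed point, or the origin of a listed thing).
The state is a dict: "t": time; "q": joint angles; "joint_vel": joint speeds; "joint_torque": joint torques, N m; "eef_pos": TCP position; "tool_rot": TCP orientation; "contact_force": force on the tool from outside, world axes, zero at the start; "torque": the same for the moment, N m; "gripper_width": opening from 0.0 (shut) to 1.0 (fully open); "grasp_force": force on a finger pad.
Only numpy, scipy, OpenCV 4.12 (cv2) and the standard library are available. Lean on these libraries where they do the work, as an engineer would, in place of code of your own. Each camera call takes 0.05 s, during which the arm holds its last target. There are 200 camera calls.

## Task

Put the set of four measuring cups away: stand the largest in the pine tray, then nest the others in it one at a time from large to small, each upright and sitting right down on the floor of the one before. Set the cups down rather than dropping them, and leave the glass jar and the two tea canisters standing where they are.

Things in the scene. Friction and masses are not known exactly. Their poses are not given: they have to be found in the camera images.
- cup_a: Largest of four nesting copper measuring cups, upright, open-topped: outside 88 mm across the rim, 68 at the base, 48 high; wall 2, floor 3. Origin: centre of the underside, z up. Strap handle, 14 wide, 2.5 thick, from the rim along its +x, rising at 35 degrees, ending 94 from the axis; grip across it 60 out from the axis, where it is 58 above the underside.
- cup_b: Second largest of four nesting copper measuring cups, upright, open-topped: outside 71 mm across the rim, 53 at the base, 47 high; wall 2, floor 3. Origin: centre of the underside, z up. Strap handle, 14 wide, 2.5 thick, from the rim along its +x, rising at 35 degrees, ending 85 from the axis; grip across it 60 out from the axis, where it is 63 above the underside.
- cup_c: Third largest of four nesting copper measuring cups, upright, open-topped: outside 56 mm across the rim, 40 at the base, 46.5 high; wall 2, floor 3. Origin: centre of the underside, z up. Strap handle, 14 wide, 2.5 thick, from the rim along its +x, rising at 35 degrees, ending 78 from the axis; grip across it 60 out from the axis, where it is 67 above the underside.
- cup_d: Smallest of four nesting copper measuring cups, upright, open-topped: outside 42 mm across the rim, 28 at the base, 46 high; wall 2, floor 3. Origin: centre of the underside, z up. Strap handle, 14 wide, 2.5 thick, from the rim along its +x, rising at 35 degrees, ending 71 from the axis; grip across it 60 out from the axis, where it is 72 above the underside.
- tray: Low empty pine tray, fixed, 190 (its x) by 150 mm (its y) outside, rim 15 high, walls and floor 7 thick. Origin: centre of its underside. In the nest each cup stands 3 mm above the one before with 4 to 6 mm play; its handle passes about 4 mm over that below, so turn each handle 60 degrees or more from those there to leave the fingers room.
- jar: Closed glass jar with a metal cap, 72 mm across, 90 mm high; stays where it is. Origin: centre of the underside. (Other low things, under 30 mm high, lie about; no loose thing on the table's middle is over 95 mm high.)
- tin_l: Closed steel tea canister with a sloping shoulder and a narrower cap, 68 mm across, 90 mm high; stays where it is. Origin: centre of the underside.
- tin_r: Closed steel tea canister with a sloping shoulder and a narrower cap, 68 mm across, 90 mm high; stays where it is. Origin: centre of the underside.
There are look-alikes about, which are no part of the job. Leave any red look-alike of the cup_a alone. Leave any turquoise look-alike of the cup_c alone.

How it is judged:
By the outcome, as a careful person would: the job done as asked, in the order asked, and still so for the second after the job is handed in, with the robot touching nothing.
It also fails if it takes over 136 s, if anything falls off the work surface, if the arm or the gripper's body presses on something with over 40 N, if the wrist force passes 120 N, or if a joint passes its speed limit or range.

## Working session

There is one attempt and no reset: what is moved stays moved. The work goes in short steps, Python scripts to look and compute and a shell command to move; the robot and the scene stay as the last step left them, time stands still between calls to the robot, and variables do not carry over. Pictures are saved under pics/ and viewed, at most 14 in all, crops included, and the job is handed in when it is done.

```bash
mkdir -p pics
cat > h.py <<'E'
import numpy as np,cv2
from station import bot
def look(c,fn=None):
    m=bot.camera_model(c); im,d=bot.read_camera(c)
    if fn: cv2.imwrite('pics/'+fn,im)
    return m,im,d
def ray(m,px):
    K=np.array(m['intrinsics'],float);D=np.array(m['dist_coeffs'],float)
    p=cv2.undistortPoints(np.array(px,float).reshape(-1,1,2),K,D).reshape(-1,2)
    return np.c_[p,np.ones(len(p))]
def world(m,px,d):  # depth values d
    R=np.array(m['R']);t=np.array(m['t'])
    return (ray(m,px)*np.reshape(d,(-1,1))-t)@R
def onz(m,px,z):
    R=np.array(m['R']);t=np.array(m['t']);c=-R.T@t
    v=ray(m,px)@R
    return c+v*((z-c[2])/v[:,2:3])
def cloud(m,d,mask):
    r,c=np.nonzero(mask&(d>0)); return world(m,np.c_[c,r],d[r,c]),np.c_[c,r]
def proj(m,X):
    rv=cv2.Rodrigues(np.array(m['R'],float))[0]
    return cv2.projectPoints(np.array(X,float).reshape(-1,1,3),rv,np.array(m['t'],float),np.array(m['intrinsics'],float),np.array(m['dist_coeffs'],float))[0].reshape(-1,2)
E
python3 - <<'E'
from h import *
np.set_printoptions(precision=3,suppress=True)
o=bot.get_obs();print(o['t'],o['eef_pos'],o['tool_rot'],o['gripper_width'])
for c in ['scene','side']:
    m,im,d=look(c,c+'0.png');R=np.array(m['R']);print(c,'cam at',-R.T@np.array(m['t']))
    for n in ['cup_a','tray','jar','tin_l']:
        for b in bot.trace(n,c):
            P,_=cloud(m,d,b['mask'])
            print(n,round(b['score'],2),np.round(b['at']),len(P),P.mean(0) if len(P) else '', np.percentile(P,[2,98],axis=0).ravel() if len(P) else '')
E
```

```text
0.0 [ 0.148 -0.658  0.404] [-0.001  0.994  0.111 -0.   ] 1.000599546388673
scene cam at [ 0.915 -0.538  0.774]
cup_a 0.96 [144. 218.] 838 [ 0.21  -0.244  0.025] [ 0.175 -0.299  0.     0.267 -0.206  0.071]
cup_a 0.91 [275. 304.] 356 [ 0.635 -0.216  0.034] [ 0.612 -0.244  0.002  0.688 -0.196  0.078]
cup_a 0.84 [333. 115.] 252 [0.293 0.486 0.036] [0.267 0.452 0.008 0.318 0.545 0.071]
cup_a 0.83 [300. 215.] 988 [0.521 0.028 0.026] [ 0.479 -0.024 -0.001  0.584  0.074  0.076]
cup_a 0.78 [352. 150.] 413 [0.465 0.363 0.033] [ 0.426  0.313 -0.003  0.489  0.49   0.081]
cup_a 0.74 [372. 196.] 612 [0.628 0.222 0.031] [0.592 0.178 0.    0.674 0.275 0.077]
tray 0.82 [165. 309.] 5391 [ 0.45  -0.367  0.007] [ 0.352 -0.443  0.002  0.544 -0.287  0.016]
jar 0.93 [356. 260.] 1183 [ 0.713 -0.015  0.063] [ 0.679 -0.036  0.002  0.742  0.026  0.092]
tin_l 0.7 [420. 162.] 656 [0.661 0.415 0.052] [0.627 0.399 0.003 0.688 0.445 0.091]
tin_l 0.61 [203. 392.] 1542 [ 0.667 -0.442  0.066] [ 0.634 -0.47   0.001  0.689 -0.409  0.091]
tin_l 0.27 [350. 153.] 366 [0.467 0.351 0.035] [0.44  0.313 0.001 0.489 0.417 0.079
[... 308 characters left out ...]
0. 181.] 525 [ 0.22  -0.252  0.031] [ 0.177 -0.306 -0.     0.273 -0.199  0.078]
cup_a 0.45 [265. 160.] 204 [ 0.637 -0.219  0.038] [ 0.608 -0.248 -0.002  0.687 -0.193  0.08 ]
tray 0.72 [328. 158.] 1295 [ 0.44  -0.359  0.009] [ 0.348 -0.443 -0.     0.536 -0.278  0.019]
tray 0.58 [228. 241.] 407 [0.625 0.209 0.027] [0.592 0.181 0.002 0.654 0.248 0.049]
tray 0.18 [187. 288.] 739 [0.644 0.452 0.057] [0.62  0.42  0.002 0.675 0.472 0.093]
jar 0.76 [225. 195.] 632 [0.699 0.019 0.058] [ 0.67  -0.021  0.003  0.734  0.04   0.094]
jar 0.5 [268. 158.] 180 [ 0.636 -0.219  0.039] [ 0.608 -0.246  0.006  0.684 -0.193  0.077]
tin_l 0.87 [185. 290.] 735 [0.644 0.451 0.058] [0.62  0.416 0.004 0.675 0.471 0.093]
```

View pics/scene0.png

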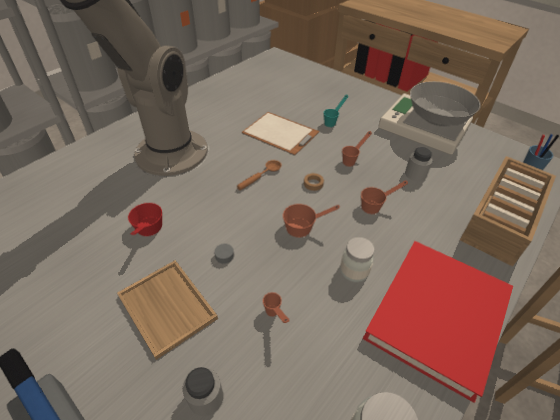

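View pics/side0.png

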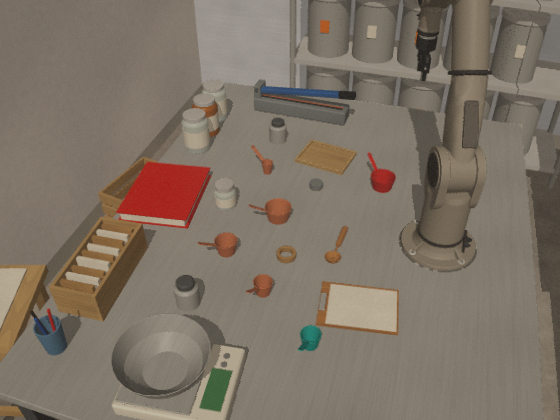

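Copper cups in the scene image are a (299,222), b (373,201), c (350,156) and d (273,305). The red cup at (146,220) and the turquoise one at (331,117) are look-alikes by colour. I'll fit the poses and make a confirming crop.

```bash
cat > fit.py <<'E'
from h import *
from scipy.optimize import least_squares
G={'a':(44,34,48,58,94),'b':(35.5,26.5,47,63,85),'c':(28,20,46.5,67,78),'d':(21,14,46,72,71)}
def copper(im):
    h=cv2.cvtColor(im,cv2.COLOR_BGR2HSV).astype(int)
    return ((h[...,0]<14)|(h[...,0]>172))&(h[...,1]>90)&(h[...,2]>50)
def fitcup(P,k,z0=0,c0=None):
    rt,rb,h,g,e=[v/1000 for v in G[k]]
    z=P[:,2]-z0
    if c0 is None: c0=np.median(P[z<h],axis=0)[:2]
    c0=np.array(c0)
    hp=P[(z>h+.006)&(z<.1)]
    s=P[(z>.012)&(z<h)]; rs=rb+(rt-rb)*(s[:,2]-z0)/h
    def res(x):
        d=np.hypot(*(s[:,:2]-x).T)-rs
        return np.where(d>0,d,np.where(d>-.004,0,d+.004)) # wall thickness slack
    f=least_squares(lambda x:np.hypot(*(s[:,:2]-x).T)-rs+.001,c0,loss='soft_l1',f_scale=.002)
    c=f.x; v=hp[:,:2]-c
    q=np.hypot(*v.T);v=v[(q>rt)&(q<e+.01)]
    phi=np.degrees(np.arctan2(*v.mean(0)[::-1])) if len(v) else None
    return c,phi,np.median(np.abs(f.fun))*1e3,len(s),len(v)
E
python3 - <<'E'
from fit import *
np.set_printoptions(precision=3,suppress=True)
A={'a':(.52,.03),'b':(.628,.22),'c':(.465,.345),'d':(.636,-.22)}
C={}
V={c:look(c) for c in ['scene','side']}
for c,(m,im,d) in V.items():
    P,_=cloud(m,d,copper(im)); C[c]=P
for k,a in A.items():
    for nm,P in [('scene',C['scene']),('side',C['side']),('both',np.vstack(list(C.values())))]:
        Q=P[(np.hypot(*(P[:,:2]-a).T)<.12)&(P[:,2]>.004)]
        if len(Q)<30: print(k,nm,'few');continue
        print(k,nm,*fitcup(Q,k,c0=a))
m,im,d=V['scene']
for n in ['tray','tin_l','jar']:
    for b in bot.trace(n,'scene')[:2]:
        P,_=cloud(m,d,b['mask'])
        if n=='tray':
            r=cv2.minAreaRect((P[:,:2]*1000).astype(np.float32));print('tray',r)
        else:
            T=P[P[:,2]>.085];print(n,b['score'],T.mean(0))
cv2.imwrite('pics/crop0.png',cv2.resize(im[90:340,240:430],None,fx=2.4,fy=2.4))
E
```

```text
a scene [0.52  0.017] 40.58356028624062 0.7323960824627699 553 64
a side [0.516 0.019] 41.53207810671174 1.6431595408252924 394 34
a both [0.519 0.018] 41.22328828386371 1.3878263325825388 947 98
b scene [0.624 0.211] 52.29169915038875 0.8553202649561678 408 78
b side [0.622 0.215] 53.20911635696364 1.6892650201596522 328 44
b both [0.624 0.212] 52.68483012375434 1.6886978335123897 736 122
c scene [0.465 0.339] 79.2409278738389 1.0152771852905478 241 63
c side [0.464 0.343] 79.59815918977179 1.4706525627789175 269 38
c both [0.465 0.341] 79.24296164838307 1.9067276539350038 510 101
d scene [ 0.63  -0.215] -26.778738821498305 0.5259498763590326 231 94
d side [ 0.626 -0.214] -25.703836662685532 1.9545319334544264 107 50
d both [ 0.629 -0.215] -26.600112130440117 0.8872113218253023 338 143
tray ((439.7009582519531, -361.17950439453125), (156.0789337158203, 205.8911590576172), 79.50328063964844)
tin_l 0.73 [0.655 0.43  0.089]
jar 0.94 [ 0.709 -0.003  0.09 ]
```

View pics/crop0.png

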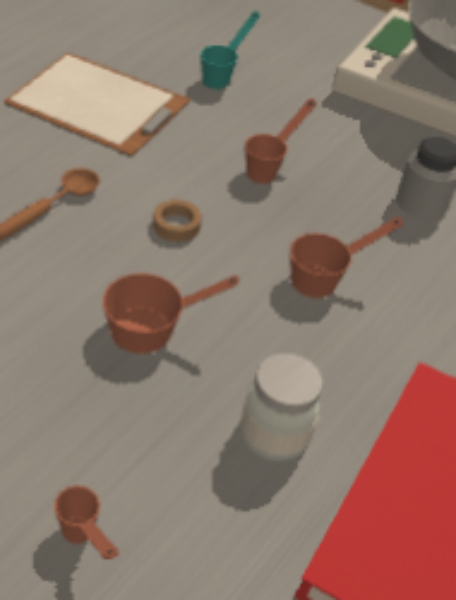

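```bash
cat >> h.py <<'E'
def pose():
    o=bot.get_obs();w,x,y,z=o['tool_rot']
    from scipy.spatial.transform import Rotation as Ro
    return o,np.array(o['eef_pos']),Ro.from_quat([x,y,z,w]).as_matrix()
def go(x,y,z,yaw):
    "turn first (deg), then shift (mm) in the turned tool axes; z is TCP height"
    o,p,R=pose(); cur=np.degrees(np.arctan2(R[1,0],R[0,0]))
    turn=-((yaw-cur+180)%360-180)
    a=np.radians(yaw);D=np.array([x,y,z])-p
    c,s=np.cos(a),np.sin(a)
    print('t %.2f pos %s yaw %.1f tilt %.1f | turn %.1f then x %.1f y %.1f z %.1f mm'%(o['t'],np.round(p,4),cur,np.degrees(np.arccos(min(1,-R[2,2]))),turn,1e3*(c*D[0]+s*D[1]),1e3*(s*D[0]-c*D[1]),-1e3*D[2]))
def grip(c,phi,k,dz=0):
    a=np.radians(phi);from_={'a':58,'b':63,'c':67,'d':72}[k]
    return c[0]+.06*np.cos(a),c[1]+.06*np.sin(a),from_/1000+.155+dz
E
python3 - <<'E'
from h import *
o,p,R=pose();print(R.round(3))
x,y,z=grip((.519,.018),41.2,'a');go(x,y,z+.12,41.2)
E
```

```text
[[ 0.976  0.22   0.   ]
 [ 0.22  -0.976 -0.   ]
 [ 0.     0.    -1.   ]]
t 0.75 pos [ 0.1485 -0.6585  0.4047] yaw 12.7 tilt 0.0 | turn -28.5 then x 784.3 y -264.9 z 71.7 mm
```

```bash
python3 -m pendant '[[0.085,0,0,0,-5.7],[0.085,0,0,0,-5.7],[0.085,0,0,0,-5.7],[0.085,0,0,0,-5.7],[0.085,0,0,0,-5.7],[0.085,30,-10,0,0]]' 100 >/dev/null
python3 - <<'E'
from h import *
x,y,z=grip((.519,.018),41.2,'a');go(x,y,z+.12,41.2)
E
```

```text
t 1.25 pos [ 0.1637 -0.627   0.4042] yaw 41.0 tilt 0.3 | turn -0.2 then x 752.1 y -251.3 z 71.2 mm
```

Shifts are in metres; that last row was clipped to one step. I'll use metres from here.

```bash
python3 -m pendant '[[0.085,0.035,-0.0115,0,0],[0.085,0.037,-0.0125,0,0],[0.085,0.037,-0.0125,0,0],[0.085,0.037,-0.0125,0,0],[0.085,0.037,-0.0125,0,0],[0.085,0.037,-0.0125,0,0],[0.085,0.037,-0.0125,0,0],[0.085,0.037,-0.0125,0,0],[0.085,0.037,-0.0125,0,0],[0.085,0.037,-0.0125,0,0],[0.085,0.037,-0.0125,0,0],[0.085,0.037,-0.0125,0,0]]'; python3 -m pendant '[[0.07,0.037,-0.0125,0.01,0],[0.06,0.037,-0.0125,0.01,0],[0.04,0.037,-0.0125,0.01,0],[0.04,0.037,-0.0125,0.01,0],[0.04,0.037,-0.0125,0.01,0],[0.04,0.037,-0.0125,0.01,0],[0.04,0.037,-0.0125,0.005,0],[0.04,0.03,-0.0125,0.005,0],[0.04,0,0,0,0],[0.04,0,0,0,0]]'
python3 - <<'E'
from h import *
x,y,z=grip((.519,.018),41.2,'a');go(x,y,z+.12,41.2)
look('wrist','w1.png')
E
```

```text
t: 2.25
eef_pos: [0.4044, -0.2175, 0.4051]
tool_rot: [0.0, 0.936, 0.352, 0.0]
contact_force: [1.4, -0.8, 0.1]
gripper_width: 0.992
grasp_force: 0.0
t: 3.08
eef_pos: [0.5558, 0.0487, 0.3344]
tool_rot: [-0.001, 0.935, 0.354, 0.0]
contact_force: [0.5, -1.6, 0.1]
gripper_width: 0.472
grasp_force: 0.0
t 3.08 pos [0.5558 0.0487 0.3344] yaw 41.4 tilt 0.1 | turn 0.2 then x 12.1 y -1.2 z 1.4 mm
```

View pics/w1.png

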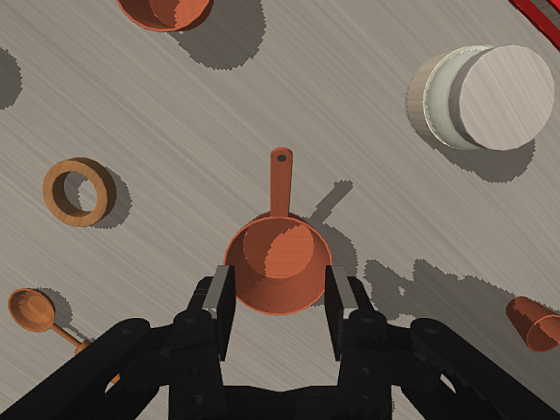

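The wrist view shows cup a with its rim centred at about (278,265) and its handle up to (282,155), between the fingers. I'll refine from here.

```bash
cat >> fit.py <<'E'
def rimcup(P,k,c0,z0=0):
    "from above: circle through top-rim points, centreline of handle"
    rt,rb,h,g,e=[v/1000 for v in G[k]]
    z=P[:,2]-z0;r=np.hypot(*(P[:,:2]-np.array(c0)).T)
    s=P[(z>.35*h)&(z<h+.001)&(r<rt+.012)]
    rs=rb+(rt-rb)*(s[:,2]-z0)/h-.002
    f=least_squares(lambda x:np.hypot(*(s[:,:2]-x).T)-rs,c0,loss='soft_l1',f_scale=.0015)
    c=f.x;hp=P[(z>h+.005)&(z<.11)&(r>rt)&(r<e+.012)]
    # handle surface points -> centreline by PCA
    m0=hp[:,:2].mean(0);u,sv,vt=np.linalg.svd(hp[:,:2]-m0);dr=vt[0]*np.sign(vt[0]@(m0-c))
    phi=np.degrees(np.arctan2(dr[1],dr[0]))
    phi2=np.degrees(np.arctan2(*(m0-c)[::-1]))
    rr=np.hypot(*(hp[:,:2]-c).T); zz=(hp[:,2]-z0)
    gz=np.median(zz[np.abs(rr-.06)<.004])*1e3
    print('cup %s c %s phi(line) %.1f phi(c->mid) %.1f lateral of line at c %.1f mm, top z@60 %.1f, end %.1f, med res %.2f n %d %d'%(k,c.round(4),phi,phi2,1e3*(dr[0]*(m0-c)[1]-dr[1]*(m0-c)[0]),gz,rr.max()*1e3,np.median(np.abs(f.fun))*1e3,len(s),len(hp)))
    return c,phi2
def wristcup(k,c0,z0=0,fn=None):
    m,im,d=look('wrist',fn);P,_=cloud(m,d,copper(im))
    P=P[(np.hypot(*(P[:,:2]-np.array(c0)).T)<.11)&(P[:,2]>.001)]
    return rimcup(P,k,c0,z0)
E
python3 - <<'E'
from fit import *
c,phi=wristcup('a',(.519,.018))
x,y,z=grip(c,phi,'a');go(x,y,z,phi)
E
```

```text
cup a c [0.5172 0.0195] phi(line) 39.6 phi(c->mid) 39.8 lateral of line at c 0.3 mm, top z@60 59.7, end 99.6, med res 0.32 n 3813 1230
t 3.18 pos [0.5553 0.0455 0.3346] yaw 41.2 tilt 0.1 | turn 1.4 then x 14.1 y -4.4 z 121.6 mm
```

```bash
python3 -m pendant '[[0.04,0.007,-0.0022,0.0,1.4],[0.04,0.007,-0.0022,0,0],[0.04,0,0,0.02,0],[0.04,0,0,0.02,0],[0.04,0,0,0.02,0],[0.04,0,0,0.02,0],[0.04,0,0,0.02,0],[0.04,0,0,0.015,0],[0.04,0,0,0.006,0],[0.04,0,0,0,0],[0.04,0,0,0,0]]'>/dev/null
python3 - <<'E'
from h import *
x,y,z=grip((.5172,.0195),39.8,'a');go(x,y,z,39.8)
E
```

```text
t 4.10 pos [0.5635 0.0584 0.2142] yaw 39.8 tilt 0.0 | turn -0.0 then x -0.5 y 0.2 z 1.2 mm
```

```bash
python3 -m pendant '[[0.04,0,0,0.001,0],[0,0,0,0,0],[0,0,0,0,0],[0,0,0,0,0],[0,0,0,0,0],[0,0,0,0,0],[0,0,0,0,0],[0,0,0,0,0]]' 100; python3 -m pendant '[[0,0,0,-0.005,0],[0,0,0,-0.01,0],[0,0,0,-0.02,0],[0,0,0,-0.03,0],[0,0,0,-0.03,0],[0,0,0,-0.03,0],[0,0,0,0,0],[0,0,0,0,0]]';  python3 - <<'E'
from fit import *
x,y,z=grip((.44,-.362),40,'a');go(x,y,z+.10,40)
o,p,R=pose()
wristcup('a',(p-.06*R[:,0])[:2],z0=p[2]-.213)
bot.read_camera('side')
E
```

```text
t: 4.77
eef_pos: [0.564, 0.0589, 0.2135]
tool_rot: [0.0, 0.94, 0.34, 0.001]
contact_force: [0.7, -1.3, 5.6]
gripper_width: 0.121
grasp_force: 97.5
t: 5.43
eef_pos: [0.5634, 0.059, 0.3396]
tool_rot: [0.0, 0.94, 0.34, 0.002]
contact_force: [0.9, 0.6, -3.3]
gripper_width: 0.122
grasp_force: 98.6
t 5.43 pos [0.5634 0.059  0.3396] yaw 39.8 tilt 0.2 | turn -0.2 then x -305.2 y 243.2 z 26.6 mm
cup a c [0.5177 0.0224] phi(line) 39.8 phi(c->mid) 40.2 lateral of line at c 0.5 mm, top z@60 60.6, end 97.9, med res 0.85 n 115 2712
```

```bash
python3 -m pendant '[[0,-0.015,0.012,0,0],[0,-0.025,0.02,0,0],[0,-0.0275,0.022,0,0],[0,-0.0275,0.022,0,0],[0,-0.0275,0.022,0,0],[0,-0.0275,0.022,0,0],[0,-0.0275,0.022,0,0],[0,-0.0275,0.022,0,0],[0,-0.0275,0.022,0,0],[0,-0.0275,0.022,0,0],[0,-0.0275,0.022,0.01,0],[0,-0.015,0.012,0.015,0]]'>/dev/null; python3 -m pendant '[[0,0,0,0,0],[0,0,0,0,0],[0,0,0,0,0]]'
python3 - <<'E'
from fit import *
look('wrist','w2.png')
x,y,z=grip((.44,-.362),40,'a',.007);go(x,y,z,40)
m,im,d=look('scene')
P,_=cloud(m,d,bot.trace('tray','scene')[0]['mask']);P=P[(P[:,2]>.003)&(P[:,2]<.018)]
print(cv2.minAreaRect((P[:,:2]*1000).astype(np.float32)))
E
```

```text
t: 6.78
eef_pos: [0.4858, -0.3195, 0.3115]
tool_rot: [-0.001, 0.94, 0.341, -0.0]
contact_force: [1.0, 0.8, -2.1]
gripper_width: 0.123
grasp_force: 98.6
t 6.83 pos [ 0.4863 -0.3191  0.3122] yaw 39.9 tilt 0.1 | turn -0.1 then x -3.0 y 3.1 z 92.2 mm
((444.8020935058594, -364.26446533203125), (150.76116943359375, 192.96786499023438), 79.78015899658203)
```

View pics/w2.png

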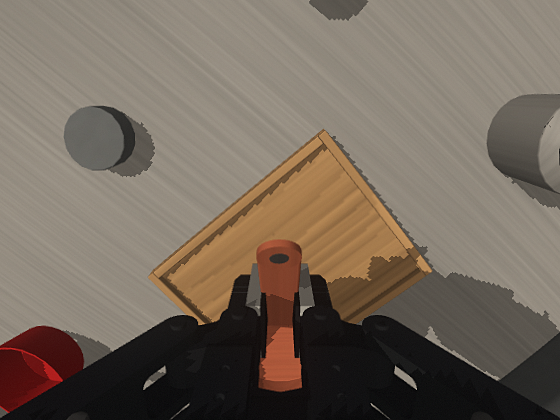

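The tray lies below the held cup, corners at about (325,135), (150,275) and (430,265). The cup's target is inside it, so I'll lower it.

```bash
python3 -m pendant '[[0,0.002,0.004,0.01,0],[0,0,0,0.015,0],[0,0,0,0.02,0],[0,0,0,0.02,0],[0,0,0,0.015,0],[0,0,0,0.005,0],[0,0,0,0.002,0],[0,0,0,0.001,0],[0,0,0,0,0],[0,0,0,0,0]]'; python3 -m pendant '[[0,0,0,0.0015,0],[0,0,0,0.0015,0],[0,0,0,0,0]]'
python3 - <<'E'
from fit import *
o,p,R=pose();print(p,p[2]-.213)
E
```

```text
t: 7.77
eef_pos: [0.4904, -0.3227, 0.2257]
tool_rot: [0.001, 0.94, 0.34, 0.001]
contact_force: [0.4, -1.1, -2.3]
gripper_width: 0.122
grasp_force: 98.5
t: 8.02
eef_pos: [0.49, -0.3226, 0.2219]
tool_rot: [0.0, 0.94, 0.34, 0.0]
contact_force: [-0.0, -0.2, -1.4]
gripper_width: 0.124
grasp_force: 98.4
[ 0.49000597 -0.32263815  0.22194357] 0.008943573239651559
```

```bash
python3 -m pendant '[[0,0,0,0.001,0],[0,0,0,0.0007,0],[0,0,0,0,0]]';python3 -m pendant '[[0,0,0,0.0005,0],[0,0,0,0.0005,0],[0,0,0,0,0]]'
```

```text
t: 8.27
eef_pos: [0.4906, -0.3222, 0.2207]
tool_rot: [0.0, 0.94, 0.341, 0.001]
contact_force: [1.1, 2.5, 4.9]
gripper_width: 0.125
grasp_force: 98.2
t: 8.52
eef_pos: [0.491, -0.322, 0.2203]
tool_rot: [0.001, 0.94, 0.341, 0.001]
contact_force: [0.9, 4.6, 10.1]
gripper_width: 0.123
grasp_force: 98.1
```

```bash
python3 -m pendant '[[0.02,0,0,0,0],[0.035,0,0,0,0],[0.04,0,0,0,0],[0.04,0,0,0,0],[0.04,0,0,-0.01,0],[0.04,0,0,-0.02,0],[0.04,0,0,-0.03,0],[0.04,0,0,-0.03,0],[0.04,-0.01,0,-0.03,0],[0.04,0,0,0,0],[0.04,0,0,0,0],[0.04,0,0,0,0]]'
python3 - <<'E'
from fit import *
c,phi=wristcup('a',(.445,-.361),z0=.007,fn='w3.png')
c=(.623,.213);x,y,z=grip(c,52.7,'b');go(x-.01*np.cos(.92),y-.01*np.sin(.92),z+.12,52.7)
E
```

```text
t: 9.52
eef_pos: [0.4819, -0.3289, 0.339]
tool_rot: [-0.0, 0.94, 0.34, -0.0]
contact_force: [0.4, 0.5, -0.7]
gripper_width: 0.466
grasp_force: 0.0
cup a c [ 0.443  -0.3602] phi(line) 40.3 phi(c->mid) 40.3 lateral of line at c 0.0 mm, top z@60 59.7, end 99.7, med res 0.33 n 3794 1218
t 9.57 pos [ 0.4818 -0.3286  0.3382] yaw 39.8 tilt 0.1 | turn -12.9 then x 566.4 y -215.9 z 0.2 mm
```

View pics/w3.png

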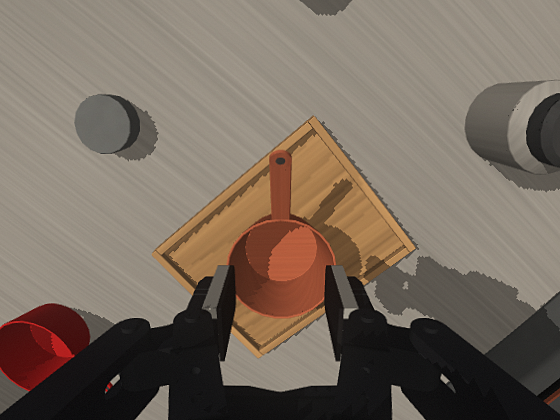

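Cup a stands upright in the tray, its rim at (282,268) with the handle up to (280,155). Next is cup b.

```bash
python3 -m pendant '[[0.04,0,0,0,-6.45],[0.04,0,0,0,-6.45],[0.04,0.025,-0.0095,0,0],[0.04,0.0355,-0.0135,0,0],[0.04,0.0355,-0.0135,0,0],[0.04,0.0355,-0.0135,0,0],[0.04,0.0355,-0.0135,0,0],[0.04,0.0355,-0.0135,0,0],[0.04,0.0355,-0.0135,0,0],[0.04,0.0355,-0.0135,0,0],[0.04,0.0355,-0.0135,0,0],[0.04,0.0355,-0.0135,0,0]]'>/dev/null;python3 -m pendant '[[0.04,0.0355,-0.0135,0,0],[0.04,0.0355,-0.0135,0,0],[0.04,0.0355,-0.0135,0,0],[0.04,0.0355,-0.0135,0,0],[0.04,0.0355,-0.0135,0,0],[0.04,0.0355,-0.0135,0,0],[0.04,0.01,-0.0045,0,0],[0.04,0,0,0,0],[0.04,0,0,0,0],[0.04,0,0,0,0]]'>/dev/null
python3 - <<'E'
from fit import *
c,phi=wristcup('b',(.623,.213))
x,y,z=grip(c,phi,'b');go(x,y,z,phi)
E
```

```text
cup b c [0.6235 0.2149] phi(line) 51.9 phi(c->mid) 51.8 lateral of line at c -0.1 mm, top z@60 64.7, end 90.8, med res 0.33 n 2957 1105
t 11.45 pos [0.654  0.2514 0.3381] yaw 52.6 tilt 0.1 | turn 0.7 then x 12.4 y -1.4 z 120.1 mm
```

```bash
python3 -m pendant '[[0.04,0.006,-0.0007,0,0.7],[0.04,0.006,-0.0007,0,0],[0.04,0,0,0.02,0],[0.04,0,0,0.02,0],[0.04,0,0,0.02,0],[0.04,0,0,0.02,0],[0.04,0,0,0.02,0],[0.04,0,0,0.014,0],[0.04,0,0,0.005,0],[0.04,0,0,0,0],[0.04,0,0,0,0]]'>/dev/null; python3 -c "
from h import *
go(*grip((.6235,.2149),51.8,'b'),51.8)"; python3 -m pendant '[[0,0,0,0.0005,0],[0,0,0,0,0],[0,0,0,0,0],[0,0,0,0,0],[0,0,0,0,0],[0,0,0,0,0],[0,0,0,0,0]]' 100; python3 -m pendant '[[0,0,0,-0.005,0],[0,0,0,-0.01,0],[0,0,0,-0.02,0],[0,0,0,-0.03,0],[0,0,0,-0.03,0],[0,0,0,-0.03,0],[0,0,0,0,0],[0,0,0,0,0]]';  python3 - <<'E'
from fit import *
go(*grip((.4435,-.3602),110,'b',.10),110)
o,p,R=pose()
wristcup('b',(p-.06*R[:,0])[:2],z0=p[2]-.218)
E
```

```text
t 12.37 pos [0.6604 0.2643 0.2207] yaw 52.0 tilt 0.1 | turn 0.2 then x -1.6 y 1.5 z 2.7 mm
t: 12.95
eef_pos: [0.6607, 0.2645, 0.2207]
tool_rot: [-0.0, 0.899, 0.438, 0.001]
contact_force: [1.7, 2.0, 5.5]
gripper_width: 0.127
grasp_force: 97.4
t: 13.62
eef_pos: [0.6601, 0.2643, 0.347]
tool_rot: [0.0, 0.899, 0.438, 0.002]
contact_force: [-0.1, 0.6, -2.4]
gripper_width: 0.118
grasp_force: 98.4
t 13.62 pos [0.6601 0.2643 0.347 ] yaw 52.0 tilt 0.2 | turn -58.0 then x -452.8 y -417.2 z 29.0 mm
cup b c [0.6251 0.2185] phi(line) 52.2 phi(c->mid) 53.8 lateral of line at c 1.9 mm, top z@60 64.5, end 88.0, med res 1.92 n 210 1977
```

```bash
python3 -m pendant '[[0,0,0,0,-4],[0,0,0,0,-6],[0,0,0,0,-6.5],[0,0,0,0,-6.5],[0,0,0,0,-6.5],[0,0,0,0,-6.5],[0,0,0,0,-6.5],[0,0,0,0,-6.5],[0,0,0,0,-6],[0,0,0,0,-3],[0,-0.013,-0.012,0,0],[0,-0.02,-0.0185,0,0]]'>/dev/null;python3 -m pendant '[[0,-0.026,-0.024,0,0],[0,-0.026,-0.024,0,0],[0,-0.026,-0.024,0,0],[0,-0.026,-0.024,0,0],[0,-0.026,-0.024,0,0],[0,-0.026,-0.024,0,0],[0,-0.026,-0.024,0,0],[0,-0.026,-0.024,0,0],[0,-0.026,-0.024,0,0],[0,-0.026,-0.024,0,0],[0,-0.026,-0.024,0,0],[0,-0.026,-0.024,0,0]]'>/dev/null;python3 -m pendant '[[0,-0.026,-0.024,0,0],[0,-0.026,-0.024,0,0],[0,-0.026,-0.024,0.005,0],[0,-0.02,-0.018,0.01,0],[0,-0.006,-0.0055,0.01,0],[0,0,0,0,0],[0,0,0,0,0]]'
python3 - <<'E'
from fit import *
a=np.radians(110);c=(.4435+.0015*np.cos(a),-.3604+.0015*np.sin(a))
go(*grip(c,110,'b',.0127),110)
look('wrist','w4.png')
m,im,d=look('scene','s4.png')
E
```

```text
t: 16.25
eef_pos: [0.424, -0.2987, 0.3181]
tool_rot: [-0.002, 0.574, 0.819, 0.0]
contact_force: [0.6, 0.6, -1.0]
gripper_width: 0.123
grasp_force: 98.4
t 16.25 pos [ 0.424  -0.2987  0.3181] yaw 110.0 tilt 0.2 | turn -0.0 then x -3.1 y -2.8 z 87.4 mm
```

View pics/s4.png

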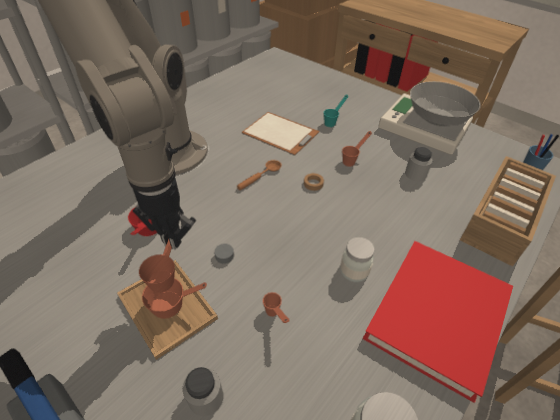

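Cup b hangs above cup a at (157,270), over a at (163,300). I'll correct, come just above a, and check the relative offset in the scene camera.

```bash
cat >> fit.py <<'E'
def scenepair(lo,hi,z0,z1,c0,phi_hi,cam='scene'):
    "outer-wall fits of lower & upper cup in a fixed camera"
    m,im,d=look(cam);P,_=cloud(m,d,copper(im));P=P[np.hypot(*(P[:,:2]-np.array(c0)).T)<.1]
    out=[]
    for k,z in ((lo,z0),(hi,z1)):
        rt,rb,h,g,e=[v/1000 for v in G[k]]
        zz=P[:,2]-z;r=np.hypot(*(P[:,:2]-np.array(c0)).T)
        s=P[(zz>.004)&(zz<h-.003)&(r<rt+.01)]
        R=np.array(m['R']);cc=-R.T@np.array(m['t'])
        v=s[:,:2]-np.array(c0);w=cc[:2]-np.array(c0);s=s[(v@w>0)]
        rs=rb+(rt-rb)*(s[:,2]-z)/h
        f=least_squares(lambda x:np.hypot(*(s[:,:2]-x).T)-rs,c0,loss='soft_l1',f_scale=.0015)
        out.append(f.x);print(cam,k,f.x.round(4),len(s),'res %.2f'%(np.median(np.abs(f.fun))*1e3))
    D=out[1]-out[0];a=np.radians(phi_hi);print('upper-lower mm',1e3*D,'tool shift to fix x %.1f y %.1f'%(-1e3*(np.cos(a)*D[0]+np.sin(a)*D[1]),-1e3*(np.sin(a)*D[0]-np.cos(a)*D[1])))
E
python3 -m pendant '[[0,-0.0025,-0.0025,0.01,0],[0,0,0,0.015,0],[0,0,0,0.008,0],[0,0,0,0,0],[0,0,0,0,0],[0,0,0,0,0]]'
python3 - <<'E'
from fit import *
o,p,R=pose();print(p)
for cam in ('scene','side'): scenepair('a','b',.007,p[2]-.2207,(.4435,-.3604),110,cam)
E
```

```text
t: 16.85
eef_pos: [0.4236, -0.3024, 0.2869]
tool_rot: [0.0, 0.573, 0.819, 0.0]
contact_force: [0.1, -0.6, -1.6]
gripper_width: 0.117
grasp_force: 98.3
[ 0.42363743 -0.30238445  0.28692983]
scene a [ 0.4438 -0.3625] 234 res 0.38
scene b [ 0.4461 -0.3613] 224 res 0.41
upper-lower mm [2.31030102 1.19805199] tool shift to fix x -0.3 y -2.6
side a [ 0.4412 -0.3622] 146 res 1.92
side b [ 0.4425 -0.3608] 94 res 2.28
upper-lower mm [1.30729733 1.33470419] tool shift to fix x -0.8 y -1.7
```

```bash
python3 -m pendant '[[0,-0.0005,-0.0018,0.006,0],[0,0,0,0.01,0],[0,0,0,0.01,0],[0,0,0,0.01,0],[0,0,0,0.008,0],[0,0,0,0.005,0],[0,0,0,0.003,0],[0,0,0,0,0],[0,0,0,0,0]]'; python3 -m pendant '[[0,0,0,0.001,0],[0,0,0,0.001,0],[0,0,0,0,0]]'
```

```text
t: 17.7
eef_pos: [0.4218, -0.3037, 0.2345]
tool_rot: [0.0, 0.573, 0.819, 0.0]
contact_force: [0.0, 0.1, -0.7]
gripper_width: 0.123
grasp_force: 98.3
t: 17.95
eef_pos: [0.4217, -0.3039, 0.2327]
tool_rot: [0.0, 0.574, 0.819, -0.0]
contact_force: [0.3, -0.4, -1.7]
gripper_width: 0.122
grasp_force: 98.4
```

```bash
python3 -m pendant '[[0,0,0,0.001,0],[0,0,0,0.0005,0],[0,0,0,0,0]]';python3 -m pendant '[[0,0,0,0.0005,0],[0,0,0,0.0005,0],[0,0,0,0,0]]'
```

```text
t: 18.2
eef_pos: [0.4216, -0.3036, 0.2312]
tool_rot: [-0.0, 0.573, 0.819, -0.0]
contact_force: [-1.5, 0.6, 3.5]
gripper_width: 0.123
grasp_force: 98.1
t: 18.45
eef_pos: [0.4215, -0.303, 0.2305]
tool_rot: [-0.001, 0.573, 0.819, -0.0]
contact_force: [-4.4, 4.2, 9.9]
gripper_width: 0.123
grasp_force: 98.3
```

```bash
python3 -m pendant '[[0.02,0,0,0,0],[0.03,0,0,0,0],[0.035,0,0,0,0],[0.035,0,0,0,0],[0.035,0,0,-0.01,0],[0.035,0,0,-0.02,0],[0.04,0,0,-0.03,0],[0.04,0,0,-0.03,0],[0.04,-0.01,0,-0.03,0],[0.04,0,0,0,0],[0.04,0,0,0,0],[0.04,0,0,0,0]]'
python3 - <<'E'
from fit import *
c,phi=wristcup('b',(.443,-.361),z0=.010,fn='w5.png')
c=(.4645,.341);x,y,z=grip(c,79.3,'c');a=np.radians(79.3);go(x-.01*np.cos(a),y-.01*np.sin(a),z+.12,79.3)
E
```

```text
t: 19.45
eef_pos: [0.4247, -0.3131, 0.3499]
tool_rot: [-0.0, 0.574, 0.819, -0.0]
contact_force: [-0.7, -0.1, -0.6]
gripper_width: 0.465
grasp_force: 0.0
cup b c [ 0.4424 -0.3608] phi(line) -9.9 phi(c->mid) 73.3 lateral of line at c 58.9 mm, top z@60 59.1, end 97.3, med res 0.87 n 4792 2171
t 19.50 pos [ 0.4245 -0.3129  0.3493] yaw 110.0 tilt 0.1 | turn 30.7 then x 700.0 y -82.1 z 7.3 mm
```

View pics/w5.png

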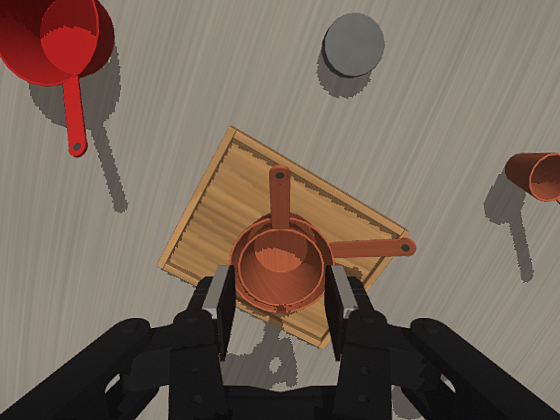

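Cup b sits concentric in a (rims around (282,265)), with the handles apart at (280,175) and (408,247). Next is cup c.

```bash
python3 -m pendant '[[0.04,0,0,0,6.2],[0.04,0,0,0,6.2],[0.04,0,0,0,6.2],[0.04,0,0,0,6.2],[0.04,0,0,0,5.9],[0.04,0.025,-0.003,0,0],[0.04,0.036,-0.0042,0,0],[0.04,0.036,-0.0042,0,0],[0.04,0.036,-0.0042,0,0],[0.04,0.036,-0.0042,0,0],[0.04,0.036,-0.0042,0,0],[0.04,0.036,-0.0042,0,0]]'>/dev/null;python3 -m pendant '[[0.04,0.036,-0.0042,0,0],[0.04,0.036,-0.0042,0,0],[0.04,0.036,-0.0042,0,0],[0.04,0.036,-0.0042,0,0],[0.04,0.036,-0.0042,0,0],[0.04,0.036,-0.0042,0,0],[0.04,0.036,-0.0042,0,0],[0.04,0.036,-0.0042,0,0],[0.04,0.036,-0.0042,0,0],[0.04,0.036,-0.0042,0,0],[0.04,0.036,-0.0042,0,0],[0.04,0.036,-0.0042,0,0]]'>/dev/null;python3 -m pendant '[[0.04,0.025,-0.003,0.007,0],[0.04,0,0,0,0],[0.04,0,0,0,0],[0.04,0,0,0,0]]'
python3 - <<'E'
from fit import *
c,phi=wristcup('c',(.4645,.341))
x,y,z=grip(c,phi,'c');go(x,y,z,phi)
E
```

```text
t: 21.83
eef_pos: [0.4741, 0.3871, 0.3416]
tool_rot: [0.0, 0.77, 0.638, -0.002]
contact_force: [0.2, 0.4, -0.5]
gripper_width: 0.469
grasp_force: 0.0
cup c c [0.4646 0.3432] phi(line) 79.4 phi(c->mid) 79.3 lateral of line at c -0.1 mm, top z@60 69.5, end 83.6, med res 0.32 n 2082 1056
t 21.88 pos [0.4745 0.3866 0.342 ] yaw 79.3 tilt 0.1 | turn -0.1 then x 15.5 y -1.7 z 120.0 mm
```

```bash
python3 -m pendant '[[0.04,0.007,-0.0005,0,0],[0.04,0.0075,-0.0005,0,0],[0.04,0,0,0.02,0],[0.04,0,0,0.02,0],[0.04,0,0,0.02,0],[0.04,0,0,0.02,0],[0.04,0,0,0.02,0],[0.04,0,0,0.015,0],[0.04,0,0,0.005,0],[0.04,0,0,0,0],[0.04,0,0,0,0]]'>/dev/null; python3 -c "
from h import *
go(*grip((.4646,.3432),79.3,'c'),79.3)"; python3 -m pendant '[[0,0,0,0.0005,0],[0,0,0,0,0],[0,0,0,0,0],[0,0,0,0,0],[0,0,0,0,0],[0,0,0,0,0],[0,0,0,0,0]]' 100; python3 -m pendant '[[0,0,0,-0.005,0],[0,0,0,-0.01,0],[0,0,0,-0.02,0],[0,0,0,-0.03,0],[0,0,0,-0.03,0],[0,0,0,-0.03,0],[0,0,0,0,0],[0,0,0,0,0]]';  python3 - <<'E'
from fit import *
go(*grip((.443,-.3608),180,'c',.10),180)
E
```

```text
t 22.80 pos [0.4763 0.4027 0.2236] yaw 79.3 tilt 0.0 | turn 0.0 then x -0.6 y -0.5 z 1.6 mm
t: 23.38
eef_pos: [0.4764, 0.403, 0.2234]
tool_rot: [-0.0, 0.77, 0.638, 0.001]
contact_force: [1.5, 2.3, 5.6]
gripper_width: 0.128
grasp_force: 97.6
t: 24.05
eef_pos: [0.4761, 0.4024, 0.3495]
tool_rot: [0.0, 0.77, 0.638, 0.001]
contact_force: [0.1, -0.9, -0.6]
gripper_width: 0.123
grasp_force: 98.2
t 24.05 pos [0.4761 0.4024 0.3495] yaw 79.3 tilt 0.2 | turn -100.7 then x 93.1 y -763.2 z 27.5 mm
```

```bash
python3 -m pendant '[[0,0,0,0,-4],[0,0,0,0,-6],[0,0,0,0,-7],[0,0,0,0,-7],[0,0,0,0,-7],[0,0,0,0,-7],[0,0,0,0,-7],[0,0,0,0,-7],[0,0,0,0,-7],[0,0,0,0,-7],[0,0,0,0,-7],[0,0,0,0,-7]]'>/dev/null;python3 -m pendant '[[0,0,0,0,-7],[0,0,0,0,-7],[0,0,0,0,-4],[0,0,0,0,-2.5],[0,0,-0.015,0,0],[0,0,-0.03,0,0],[0,0,-0.036,0,0],[0,0,-0.036,0,0],[0,0,-0.036,0,0],[0,0,-0.036,0,0],[0,0,-0.036,0,0],[0,0,-0.036,0,0]]'>/dev/null;python3 -m pendant '[[0,0,-0.036,0,0],[0,0,-0.036,0,0],[0,0,-0.036,0,0],[0,0,-0.036,0,0],[0,0,-0.036,0,0],[0,0,-0.036,0,0],[0,0,-0.036,0,0],[0,0,-0.036,0,0],[0,0,-0.036,0,0],[0,0,-0.03,0,0],[0,0,-0.02,0,0],[0,0,0,0,0]]'
python3 - <<'E'
from fit import *
go(*grip((.443,-.3608),180,'c',.07),180); print(np.round(bot.get_obs()['q'],2))
E
```

```text
t: 27.05
eef_pos: [0.4725, -0.2382, 0.3453]
tool_rot: [-0.002, 0.006, 1.0, 0.0]
contact_force: [-0.5, 0.4, -1.5]
gripper_width: 0.122
grasp_force: 98.2
t 27.05 pos [ 0.4725 -0.2382  0.3453] yaw 179.3 tilt 0.2 | turn -0.7 then x 89.5 y -122.6 z 53.3 mm
[ 1.3   0.67 -1.31  1.9   0.72  1.15  1.28]
```

```bash
python3 -m pendant '[[0,0.015,-0.02,0,-0.7],[0,0.02,-0.028,0,0],[0,0.02,-0.028,0.005,0],[0,0.02,-0.028,0.01,0],[0,0.012,-0.016,0.01,0],[0,0,0,0.01,0],[0,0,0,0.01,0],[0,0,0,0,0],[0,0,0,0,0],[0,0,0,0,0]]'
python3 - <<'E'
from fit import *
go(*grip((.443,-.3608),180,'c',.0144),180); print(np.round(bot.get_obs()['q'],2))
o,p,R=pose()
for cam in ('scene','side'): scenepair('b','c',.010,p[2]-.2234,(.4435,-.3604),180,cam)
E
```

```text
t: 27.88
eef_pos: [0.3887, -0.3519, 0.3029]
tool_rot: [0.0, -0.006, 1.0, 0.0]
contact_force: [0.6, 0.5, -0.8]
gripper_width: 0.126
grasp_force: 98.1
t 27.88 pos [ 0.3887 -0.3519  0.3029] yaw -179.3 tilt 0.0 | turn 0.7 then x 5.7 y -8.9 z 66.5 mm
[ 1.55  0.73 -1.28  1.95  0.8   1.1   1.51]
scene b [ 0.4516 -0.3664] 347 res 2.38
scene c [ 0.4512 -0.3518] 196 res 0.38
upper-lower mm [-0.33828433 14.63739007] tool shift to fix x -0.3 y -14.6
side b [ 0.4402 -0.3533] 153 res 3.33
side c [ 0.4488 -0.352 ] 96 res 1.74
upper-lower mm [8.58099589 1.32654802] tool shift to fix x 8.6 y -1.3
```

```bash
python3 -m pendant '[[0,0.007,-0.01,0.0,0.7],[0,0,0,0.007,0],[0,0,0,0.005,0],[0,0,0,0,0],[0,0,0,0,0],[0,0,0,0,0],[0,0,0,0,0]]'
python3 - <<'E'
from fit import *
go(*grip((.443,-.3608),180,'c',.0144),180)
o,p,R=pose()
for cam in ('scene','side'): scenepair('a','c',.007,p[2]-.2234,(.4435,-.3604),180,cam)
im,_=bot.read_camera('scene');cv2.imwrite('pics/s6.png',cv2.resize(im[220:340,90:250],None,fx=4,fy=4,interpolation=cv2.INTER_CUBIC))
E
```

```text
t: 28.57
eef_pos: [0.381, -0.3632, 0.2907]
tool_rot: [0.0, 0.002, 1.0, 0.0]
contact_force: [-0.2, -0.1, 0.0]
gripper_width: 0.127
grasp_force: 98.1
t 28.57 pos [ 0.381  -0.3632  0.2907] yaw 179.8 tilt 0.0 | turn -0.2 then x -2.0 y 2.4 z 54.3 mm
scene a [ 0.4431 -0.3619] 338 res 1.45
scene c [ 0.4434 -0.3639] 181 res 0.42
upper-lower mm [ 0.32824114 -1.98233818] tool shift to fix x 0.3 y 2.0
side a [ 0.4416 -0.3629] 161 res 2.29
side c [ 0.4406 -0.364 ] 95 res 2.27
upper-lower mm [-1.0360242  -1.10354034] tool shift to fix x -1.0 y 1.1
```

View pics/s6.png

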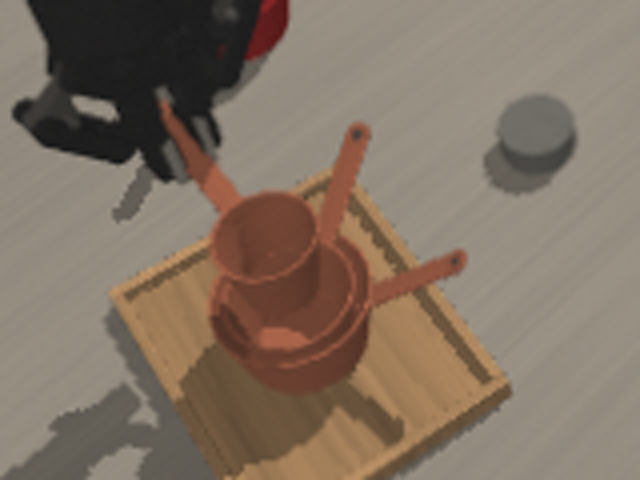

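Cup c at (265,240) in the crop is above the nest, with its handle clear of the other two. I'll make a small correction and lower it.

```bash
python3 -m pendant '[[0,-0.0008,0.0018,0.006,0],[0,0,0,0.01,0],[0,0,0,0.01,0],[0,0,0,0.01,0],[0,0,0,0.008,0],[0,0,0,0.005,0],[0,0,0,0.002,0],[0,0,0,0,0],[0,0,0,0,0]]'; python3 -m pendant '[[0,0,0,0.001,0],[0,0,0,0.0005,0],[0,0,0,0,0]]'
```

```text
t: 29.47
eef_pos: [0.3819, -0.3616, 0.2396]
tool_rot: [0.0, 0.002, 1.0, -0.0]
contact_force: [1.1, -0.3, -0.4]
gripper_width: 0.129
grasp_force: 98.1
t: 29.72
eef_pos: [0.3817, -0.3617, 0.2382]
tool_rot: [0.0, 0.002, 1.0, -0.0]
contact_force: [0.8, 0.3, -1.1]
gripper_width: 0.122
grasp_force: 98.2
```

```bash
python3 -m pendant '[[0,0,0,0.0005,0],[0,0,0,0.0005,0],[0,0,0,0,0]]'
```

```text
t: 29.97
eef_pos: [0.3816, -0.3616, 0.237]
tool_rot: [-0.0, 0.002, 1.0, -0.0]
contact_force: [-0.5, -0.5, -0.2]
gripper_width: 0.123
grasp_force: 98.0
```

```bash
python3 -m pendant '[[0,0,0,0.0005,0],[0,0,0,0.0005,0],[0,0,0,0,0]]'
```

```text
t: 30.22
eef_pos: [0.3814, -0.3617, 0.2365]
tool_rot: [-0.001, 0.002, 1.0, -0.0]
contact_force: [-3.1, 0.8, 7.7]
gripper_width: 0.122
grasp_force: 98.2
```

```bash
python3 -m pendant '[[0,0,0,0.0005,0],[0,0,0,0,0]]'
```

```text
t: 30.38
eef_pos: [0.3813, -0.3617, 0.2362]
tool_rot: [-0.001, 0.002, 1.0, -0.001]
contact_force: [-6.7, 0.6, 11.6]
gripper_width: 0.124
grasp_force: 98.4
```

```bash
python3 -m pendant '[[0.02,0,0,0,0],[0.03,0,0,0,0],[0.035,0,0,0,0],[0.035,0,0,0,0],[0.035,0,0,-0.01,0],[0.035,0,0,-0.02,0],[0.04,0,0,-0.03,0],[0.04,0,0,-0.03,0],[0.04,-0.01,0,-0.03,0],[0.04,0,0,0,0],[0.04,0,0,0,0],[0.04,0,0,0,0]]'
python3 - <<'E'
from fit import *
c,phi=wristcup('c',(.443,-.361),z0=.013,fn='w7.png')
phi=-26.6;x,y,z=grip((.628,-.215),phi,'d');a=np.radians(phi);go(x-.01*np.cos(a),y-.01*np.sin(a),z+.12,phi+180)
E
```

```text
t: 31.38
eef_pos: [0.3914, -0.3615, 0.3555]
tool_rot: [-0.0, 0.002, 1.0, -0.0]
contact_force: [-0.0, -0.0, -1.0]
gripper_width: 0.469
grasp_force: 0.0
cup c c [ 0.443  -0.3607] phi(line) -132.6 phi(c->mid) 138.3 lateral of line at c -49.3 mm, top z@60 62.8, end 89.7, med res 1.82 n 3912 2189
t 31.43 pos [ 0.3911 -0.3615  0.3548] yaw 179.8 tilt 0.1 | turn 26.4 then x -196.2 y 237.0 z 7.8 mm
```

View pics/w7.png

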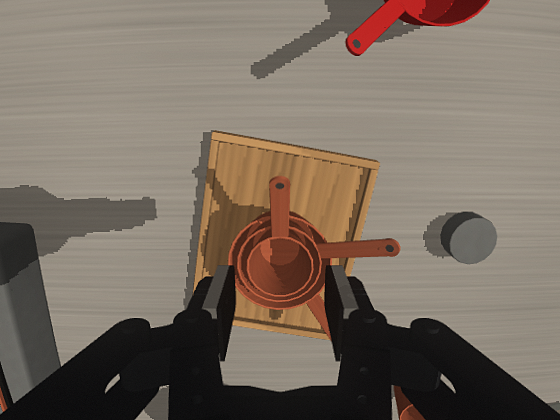

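Cup c is nested (rim at about (282,265)) with three handles spread. Next is cup d, gripped with the tool turned by half a turn.

```bash
python3 -m pendant '[[0.04,0,0,0,5.3],[0.04,0,0,0,5.3],[0.04,0,0,0,5.3],[0.04,0,0,0,5.3],[0.04,0,0,0,5.2],[0.04,-0.018,0.022,0,0],[0.04,-0.022,0.0265,0,0],[0.04,-0.022,0.0265,0,0],[0.04,-0.022,0.0265,0,0],[0.04,-0.022,0.0265,0,0],[0.04,-0.022,0.0265,0,0],[0.04,-0.022,0.0265,0,0]]'>/dev/null;python3 -m pendant '[[0.04,-0.022,0.0265,0,0],[0.04,-0.018,0.022,0.006,0],[0.04,-0.006,0.008,0,0],[0.04,0,0,0,0],[0.04,0,0,0,0],[0.04,0,0,0,0]]'
python3 - <<'E'
from fit import *
c,phi=wristcup('d',(.628,-.215),fn='w8.png')
x,y,z=grip(c,phi,'d');go(x,y,z,phi+180)
E
```

```text
t: 32.93
eef_pos: [0.6722, -0.2383, 0.3488]
tool_rot: [-0.001, 0.231, 0.973, -0.001]
contact_force: [-0.3, 0.3, -1.1]
gripper_width: 0.468
grasp_force: 0.0
cup d c [ 0.6279 -0.2137] phi(line) -26.0 phi(c->mid) -25.8 lateral of line at c 0.1 mm, top z@60 74.4, end 76.6, med res 0.21 n 1411 1341
t 32.98 pos [ 0.6721 -0.2386  0.3491] yaw 153.3 tilt 0.1 | turn -0.9 then x -9.4 y 3.1 z 122.1 mm
```

View pics/w8.png

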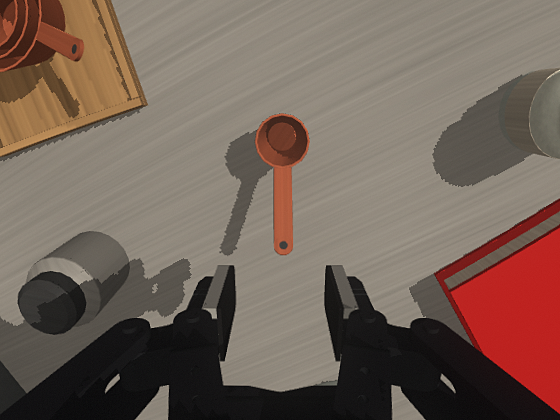

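Cup d is at (283,140) with its handle down to (283,245), aligned with the fingers.

```bash
python3 -m pendant '[[0.04,-0.0047,0.0013,0,-0.9],[0.04,-0.0047,0.0013,0,0],[0.04,0,0,0.02,0],[0.04,0,0,0.02,0],[0.04,0,0,0.02,0],[0.04,0,0,0.02,0],[0.04,0,0,0.02,0],[0.04,0,0,0.016,0],[0.04,0,0,0.005,0],[0.04,0,0,0,0],[0.04,0,0,0,0],[0.04,0,0,0,0]]'>/dev/null; python3 -c "
from h import *
go(*grip((.6279,-.2137),-25.8,'d'),154.2)"
```

```text
t 33.98 pos [ 0.6835 -0.2387  0.2301] yaw 154.3 tilt 0.1 | turn 0.1 then x 0.9 y -1.7 z 3.1 mm
```

```bash
python3 -m pendant '[[0.04,0.0005,-0.0015,0.002,0],[0.04,0,0,0,0],[0,0,0,0,0],[0,0,0,0,0],[0,0,0,0,0],[0,0,0,0,0],[0,0,0,0,0],[0,0,0,0,0],[0,0,0,0,0]]' 100; python3 -c "
from h import *
go(*grip((.6279,-.2137),-25.8,'d'),154.2)";python3 -m pendant '[[0,0,0,-0.005,0],[0,0,0,-0.01,0],[0,0,0,-0.02,0],[0,0,0,-0.03,0],[0,0,0,-0.03,0],[0,0,0,-0.03,0],[0,0,0,0,0],[0,0,0,0,0]]';  python3 - <<'E'
from fit import *
o,p,R=pose()
wristcup('d',(p+.06*R[:,0])[:2],z0=p[2]-.2285)
go(*grip((.4425,-.3612),-30,'d',.10),150)
E
```

```text
t: 34.73
eef_pos: [0.682, -0.2401, 0.2269]
tool_rot: [0.0, 0.222, 0.975, -0.0]
contact_force: [1.1, -1.3, 2.6]
gripper_width: 0.121
grasp_force: 97.5
t 34.73 pos [ 0.682  -0.2401  0.2269] yaw 154.3 tilt 0.1 | turn 0.1 then x 0.1 y 0.2 z -0.1 mm
t: 35.4
eef_pos: [0.6822, -0.2392, 0.3545]
tool_rot: [0.002, 0.222, 0.975, 0.0]
contact_force: [0.6, 0.0, -2.7]
gripper_width: 0.124
grasp_force: 97.9
cup d c [ 0.629  -0.2127] phi(line) -25.5 phi(c->mid) -25.4 lateral of line at c 0.1 mm, top z@60 75.4, end 75.7, med res 0.33 n 4495 4149
t 35.45 pos [ 0.6816 -0.2396  0.3524] yaw 154.3 tilt 0.1 | turn 4.3 then x 86.3 y -224.9 z 25.4 mm
```

```bash
python3 -m pendant '[[0,0,0,0,4.3],[0,0.007,-0.018,0,0],[0,0.011,-0.029,0,0],[0,0.0125,-0.0325,0,0],[0,0.0125,-0.0325,0,0],[0,0.0125,-0.0325,0,0],[0,0.0125,-0.0325,0.01,0],[0,0.011,-0.029,0.015,0],[0,0.0075,-0.019,0.02,0],[0,0,0,0.01,0],[0,0,0,0,0],[0,0,0,0,0]]'>/dev/null; python3 -m pendant '[[0,0,0,0,0],[0,0,0,0,0]]'
python3 - <<'E'
from fit import *
go(*grip((.4425,-.3612),-30,'d',.016),150)
o,p,R=pose()
wristcup('d',(p+.06*R[:,0])[:2],z0=p[2]-.227,fn='w9.png')
for cam in ('scene','side'): scenepair('a','d',.007,p[2]-.227,(.4435,-.3604),150,cam)
E
```

```text
t: 36.62
eef_pos: [0.4958, -0.3901, 0.2976]
tool_rot: [0.001, 0.258, 0.966, 0.0]
contact_force: [-0.1, -0.1, -0.5]
gripper_width: 0.123
grasp_force: 97.9
t 36.62 pos [ 0.4958 -0.3901  0.2976] yaw 150.2 tilt 0.1 | turn 0.2 then x 0.6 y -1.6 z 54.6 mm
cup d c [ 0.4443 -0.3597] phi(line) -29.6 phi(c->mid) -29.6 lateral of line at c -0.0 mm, top z@60 73.9, end 75.7, med res 0.23 n 5035 4029
scene a [ 0.4428 -0.362 ] 342 res 1.66
scene d [ 0.4448 -0.3626] 6 res 0.39
upper-lower mm [ 1.9586443  -0.63732198] tool shift to fix x 2.0 y -0.4
side a [ 0.4413 -0.3631] 165 res 2.24
side d [ 0.4418 -0.3615] 67 res 2.11
upper-lower mm [0.45096257 1.50770468] tool shift to fix x -0.4 y -1.5
```

View pics/w9.png

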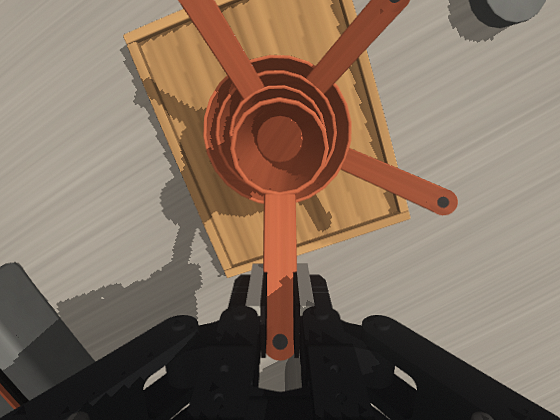

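In the wrist view, cup d (rim (278,145)) hangs over c and the nest, with its handle clear of the others. A small shift and I'll lower it.

```bash
python3 -m pendant '[[0,0.0008,-0.0018,0.006,0],[0,0,0,0.01,0],[0,0,0,0.01,0],[0,0,0,0.01,0],[0,0,0,0.008,0],[0,0,0,0.005,0],[0,0,0,0.002,0],[0,0,0,0,0],[0,0,0,0,0]]'; python3 -m pendant '[[0,0,0,0.001,0],[0,0,0,0.0005,0],[0,0,0,0,0]]'
```

```text
t: 37.52
eef_pos: [0.493, -0.3927, 0.2457]
tool_rot: [0.0, 0.259, 0.966, 0.0]
contact_force: [0.1, -0.3, -1.2]
gripper_width: 0.123
grasp_force: 97.9
t: 37.77
eef_pos: [0.4928, -0.3928, 0.2443]
tool_rot: [0.0, 0.259, 0.966, -0.0]
contact_force: [0.5, -1.0, -1.0]
gripper_width: 0.119
grasp_force: 97.9
```

```bash
python3 -m pendant '[[0,0,0,0.0005,0],[0,0,0,0.0005,0],[0,0,0,0,0]]'
```

```text
t: 38.02
eef_pos: [0.4929, -0.3928, 0.2432]
tool_rot: [0.0, 0.259, 0.966, -0.0]
contact_force: [-0.1, -0.5, 0.8]
gripper_width: 0.118
grasp_force: 97.8
```

```bash
python3 -m pendant '[[0,0,0,0.0005,0],[0,0,0,0,0]]'
```

```text
t: 38.18
eef_pos: [0.4931, -0.3928, 0.2429]
tool_rot: [0.001, 0.259, 0.966, -0.0]
contact_force: [1.3, -0.4, 1.6]
gripper_width: 0.123
grasp_force: 97.7
```

```bash
python3 -m pendant '[[0,0,0,0.0005,0],[0,0,0,0,0]]'
```

```text
t: 38.35
eef_pos: [0.4933, -0.3929, 0.2427]
tool_rot: [0.001, 0.259, 0.966, -0.0]
contact_force: [1.3, -0.4, 4.1]
gripper_width: 0.123
grasp_force: 97.7
```

```bash
python3 -m pendant '[[0,0,0,0.0004,0],[0,0,0,0,0]]'; python3 -m pendant '[[0.02,0,0,0,0],[0.03,0,0,0,0],[0.035,0,0,0,0],[0.035,0,0,0,0],[0.035,0,0,-0.01,0],[0.035,0,0,-0.02,0],[0.04,0,0,-0.03,0],[0.04,-0.01,0,-0.03,0],[0.04,-0.01,0,-0.03,0],[0.04,0,0,-0.02,0],[0.04,0,0,0,0],[0.04,0,0,0,0]]'
python3 - <<'E'
from fit import *
m,im,d=look('wrist','w10.png')
P,_=cloud(m,d,copper(im));P=P[np.hypot(*(P[:,:2]-(.442,-.361)).T)<.11]
rimcup(P[P[:,2]>.062],'d',(.442,-.362),.016)
r=np.hypot(*(P[:,:2]-(.442,-.362)).T);print('inner floor z',np.median(P[r<.007][:,2]),'expected .019')
im2,_=bot.read_camera('scene');cv2.imwrite('pics/s10.png',cv2.resize(im2[190:420,70:300],None,fx=2.6,fy=2.6))
E
```

```text
t: 38.52
eef_pos: [0.4934, -0.393, 0.2424]
tool_rot: [0.001, 0.259, 0.966, -0.0]
contact_force: [2.8, -1.1, 6.2]
gripper_width: 0.118
grasp_force: 97.6
t: 39.52
eef_pos: [0.5104, -0.4024, 0.3834]
tool_rot: [0.001, 0.259, 0.966, -0.0]
contact_force: [-0.1, 0.1, -0.7]
gripper_width: 0.468
grasp_force: 0.0
cup d c [ 0.4406 -0.3624] phi(line) 159.9 phi(c->mid) 94.8 lateral of line at c -15.3 mm, top z@60 67.7, end 84.3, med res 1.17 n 223 4196
inner floor z 0.018877609920539242 expected .019
```

View pics/w10.png

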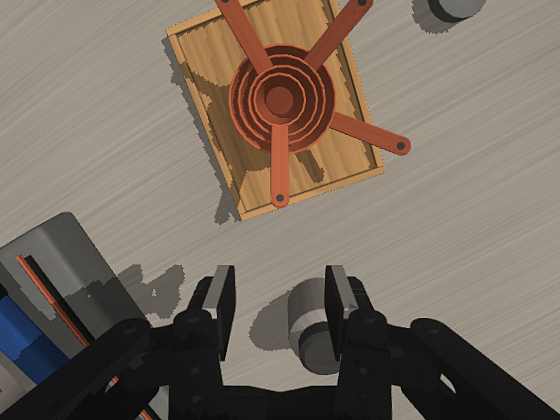

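View pics/s10.png

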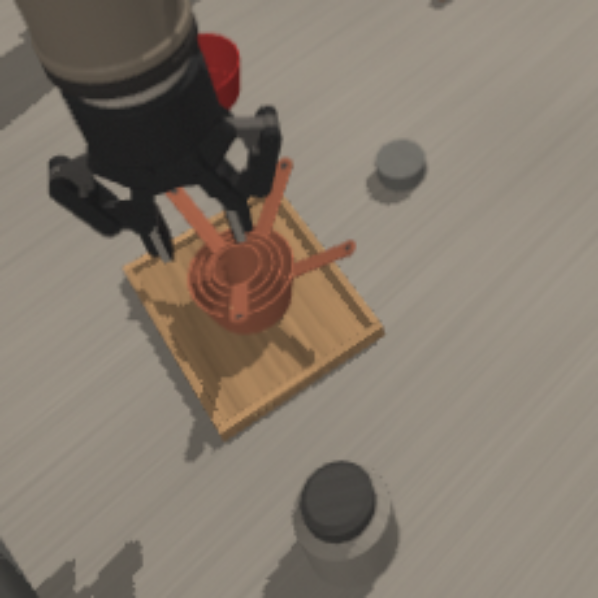

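All four cups are nested upright and concentric at (280,100) in the wrist view. The inner floor measures 18.9 mm high against 19 expected, and the gripper is clear. Handing in.

```bash
python3 -c "
from station import bot
print(bot.hand_in())"
```

```text
the job is handed in; nothing more can be done
None
```

The four copper cups are nested upright in the pine tray, set down in order from largest to smallest, with the jar and both tea canisters left alone; handed in at about 40 s of the 136 s allowed, and no verdict was returned.

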